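# Lid the teapot and hold the warmer's spring lever at its third notch

### The job

Set the loose lid on the teapot so that it sits seated and level, without dropping it. Then press the red spring lever of the pot warmer down past its first two notches to the third, fully down, and hold it there: finish while still holding it down, as it springs back up when let go. Leave the teapot standing on its plate, and leave the bowls, kettle and scoop alone.

Things in the scene. Friction and masses are not known exactly. Their poses are not given: they have to be found in the camera images.
- warmer: grey fixed pot warmer, 170 (own x) x 360 (own y) x 40 mm, on a birch board whose top is 30 mm above the work surface. Origin: centre of its underside; z up. At own y = +110 mm stands a white tower (own x -63 to -7 mm, 90 mm wide, top 108 mm above the origin); the red lever sticks out of its face towards own +x, away from the robot
- lever_top (a point): centre of the flat top of the red lever's paddle, where to press straight down. Paddle 46 mm long (warmer's x), 40 mm wide, 12 mm thick; the point is 29 mm out from the tower's face and, at rest, 95 mm above the warmer's origin; it moves with the lever
- lever (a joint): travel of the red lever straight down (m): 0 at rest (up), 0.012, 0.024, 0.036 at the three notches, stop at 0.037. A spring pushes it up with 4 N at rest to 9.5 N at the bottom; the notches add or take up to 2.6 N, so it needs up to about 12 N. Let go anywhere, it returns to 0
- teapot: cream teapot, loose, about 0.6 kg, standing on the warmer's plate; round body 126 mm across, 105 mm tall, spout along own -x reaching 107 mm from the axis, handle along own +x reaching 106 mm. Origin: centre of its underside, z up
- teapot_rim (a point): centre of the teapot's round mouth at rim height (105 mm above its underside); opening about 76 mm across, rim 86 mm across outside
- lid: loose cream lid, dark wooden knob up, about 0.12 kg, lying on the board. Origin: centre of its underside, z up. Spigot 62 mm across, 10 mm high (goes into the pot); above it a disc 94 mm across, from 10 to 15 mm above the origin (rests on the rim); knob 22 mm across from 15 to 47 mm. Seated, the origin is 10 mm below the rim
- bowl_green: green melamine bowl, 110 mm across, 50 mm tall, a bystander. Origin: centre of underside
- bowl_ochre: ochre melamine bowl, 110 mm across, 50 mm tall, a bystander. Origin: centre of underside
- kettle: steel kettle, 156 mm across, 175 mm tall, handle reaching 121 mm along own +x, spout along own -x, a bystander. Origin: centre of underside
- scoop: aluminium scoop, 145 mm long, 24 mm tall, a bystander. Origin: on its underside level between bowl (own +x) and handle (own -x)
- clamp: fixed dark steel clamp at the board's right end, holding a wooden spatula upright, 265 mm tall in all, 50 mm wide along x. Origin: centre of underside
- plate (a point): centre of the top of the warmer's round dark steel plate, 156 mm across, at own y = -85 mm of the warmer, 45 mm above its origin
Things that resemble listed ones, but are neither listed nor needed, are in the scene too. Of the things shaped like the lid, the cream one is meant.

How it is judged:
By the outcome, as a careful person would: the job done as asked, in the order asked, and still so for the second after the job is handed in, while the arm keeps its last pose, push and grip.
It also fails if it takes over 51 s, if anything falls off the work surface, if the arm or the gripper's body presses on something with over 40 N, if the wrist force passes 120 N, or if a joint passes its speed limit or range.

### The arm

A 6-joint arm with a two-finger parallel gripper is mounted at the origin on the work surface. World frame = base frame: x ahead of the robot, y to its left, z up, the work surface at z = 0. Lengths are in m, angles in rad, forces in N, time in s.
With the tool pointing down it reaches from about 0.4 to 0.925 m from the base axis. Payload 3.4 kg.
Tool frame: the origin (TCP) lies midway between the tips of the shut fingers; the grasp point (between the pads) lies 19 mm behind it; z points along the fingers, y is the direction in which the jaws open and shut (so a half turn about z gives the same grasp; the last joint's range is limited). The gripper opens to 85 mm and grips with 20 to 120 N. Pads are 22 mm wide; open, the fingers measure 114 mm over their backs; the gripper's body (76 mm by 85 mm) begins 54 mm behind the grasp point. The pads swing forward as they close: fully open they stand 13 mm farther back than shut.
Start: joints at [-1.187, 0.307, 1.506, -0, 1.328, -0.073], TCP at [0.254, -0.516, 0.231] pointing down, gripper open.
Joint ranges: [-3.12, 3.12], [-1.05, 2.28], [0.14, 2.33], [-1.42, 4.57], [0.1, 2.73], [-2.68, 2.68]. Speed limits (rad/s): [2.57, 2.57, 3.14, 3.14, 3.14, 3.14].

### API

Orientations are given as a unit quaternion [w, x, y, z].
In Python, from cell import state, capture, job_done, boxes_of, cut_out gives the robot as it stands.
- The arm moves only by the tool arm_command, never from a script. Its argument "series" is a list of rows, each a list of 7 numbers: the shift along the tool's x, y, z in mm, then the turn, a rotation vector about the tool's x, y, z in rad, then the closure, from 0 (fully open) to 1 (shut). In form: [[tx, ty, tz, ax, ay, az, fingers], ...]. A call has 1 to 8 rows; each row is the pose to reach, as a shift and turn from the pose measured when the call began, along the tool's axes at that moment; what a row does not reach only later rows make up. A row lasts 1/12 s, in which the tool goes at most 41.7 mm and 7.16 degrees, less where a joint would pass 70% of its speed; a pose out of reach is approached as far as the arm can. A call with a gripper value outside its range is refused whole. The fingers move at their own pace and stop on an object; "squeeze" is the grip in N (left out, the last holds). Time passes only in rows, so rows that repeat a pose let the fingers close. It gives the time, the measured TCP pose, the force and the opening at its end, in the units of the state.
- state(): the state, without advancing time (a new reading comes with each control period).
- capture(name): name is "scene" or "side" or "wrist"; returns a dict with "color" (480x640x3 uint8, blue, green, red), "depth" (480x640 float32, m along the optical axis (not along the pixel's ray), 0 where there is no reading), "fx", "fy", "cx", "cy" (pixels), "R" (3x3) and "t" (3): a world point X has camera coordinates R X + t; the wrist camera has in their place "hand_eye" (4x4, takes a point from camera to tool coordinates, whose origin is the TCP and whose axes are the flange's). Camera axes: x right, y down, z forward; pixel columns grow to the right and rows downward; lengths in m; the calibration is good to about 2 mm. A picture is of the moment at which its call begins: read the wrist's pose just before it.
- job_done(): hands the job in, once; it reports no verdict.
Trained networks look in the newest picture that a camera, given by its name, has taken for a name from the list of things; names that differ only in an ending like _2 or _b are one class to them, and where a whole thing is asked for, a point or a joint stands for the part that bears it (a point fixed in the world has none). Each returns a list of dicts, best first, with "p" (0 to 1); they miss things now and then, are a little off and sometimes report something else, mostly with a low value. They report only what shows in the picture. A call takes as long as a camera call. They do not tell look-alikes from the thing itself.
- boxes_of(target, camera): "pixel" ([column, row] in pixels, amid what is visible of it).
- cut_out(target, camera): "region" (480x640 bool, what is visible of it) and "pixel" ([column, row] in pixels, amid what is visible of it).
The state is a dict: "time": time; "joint_positions": joint angles; "joint_velocities": joint speeds; "joint_efforts": joint torques, N m; "tcp_pos": TCP position; "tool_rot": TCP orientation; "wrist_force": force on the tool from outside, world axes, zero at the start; "torque": the same for the moment, N m; "gripper_width": finger opening in m.
Only numpy, scipy, OpenCV 4.12 (cv2) and the standard library are available. Lean on these libraries where they do the work, as an engineer would, in place of code of your own. Each camera call takes 0.05 s, during which the arm holds its last target.

## Working session

There is one attempt and no reset: what is moved stays moved. The work goes in short steps, Python scripts to look and compute and a tool call to move; the robot and the scene stay as the last step left them, time stands still between calls to the robot, and variables do not carry over. Pictures are saved under pics/ and viewed, and the job is handed in when it is done.

Besides the shell and the picture viewer there is one more tool, called after ">>>" as name([rows], argument=value, ...), one row to a line, values as JSON. arm_command: Moves the arm, as the interface text tells. Its arguments: {"type":"object","properties":{"series":{"type":"array"},"squeeze":{"type":"number"}},"required":["series"]}

```bash
mkdir -p pics; ls
cat > h.py <<'E'
import numpy as np,cv2
from cell import *
from scipy.spatial.transform import Rotation as Ro
def world(c,s=None):
    d=c["depth"];v,u=np.mgrid[0:480,0:640]
    P=np.stack([(u-c["cx"])/c["fx"]*d,(v-c["cy"])/c["fy"]*d,d],-1)
    if "R" in c: return (P-c["t"])@np.array(c["R"])
    H=np.array(c["hand_eye"]);w,x,y,z=s["tool_rot"]
    R=Ro.from_quat([x,y,z,w]).as_matrix()
    return (P@H[:3,:3].T+H[:3,3])@R.T+np.array(s["tcp_pos"])
E
python3 - <<'E'
from h import *
s=state();print(s)
for n in ["scene","side"]:
    c=capture(n);cv2.imwrite(f"pics/{n}0.png",c["color"])
    np.save(f"{n}0.npy",c,allow_pickle=True)
    W=world(c)
    print(n, (-np.array(c["R"]).T@c["t"]))
    for t in ["lid","teapot","lever_top","warmer","plate","clamp","kettle","scoop","bowl_green"]:
        for r in cut_out(t,n)[:4]:
            m=r["region"]&(c["depth"]>0);
            print(t,round(r["p"],2),np.round(r["pixel"]),m.sum(),np.median(W[m],0).round(3) if m.any() else None, W[m].min(0).round(3) if m.any() else '',W[m].max(0).round(3) if m.any() else '')
E
```

```text
pics
{'time': 0.0, 'joint_positions': array([-1.18651064e+00,  3.07543048e-01,  1.50769463e+00, -1.28436500e-05,
        1.32836641e+00, -7.35685438e-02]), 'joint_velocities': array([-3.30659230e-04, -1.96611377e-03, -5.26669754e-04, -2.04030163e-03,
       -8.09395190e-06, -3.68960999e-04]), 'joint_efforts': array([-2.14536711e-03, -4.57561326e+01, -2.51914912e+01, -3.18158914e-05,
        1.34207445e-02,  1.42838477e-06]), 'tcp_pos': array([ 0.25383947, -0.51515664,  0.23039016]), 'tool_rot': array([-9.92640048e-04,  9.73909584e-01,  2.26934155e-01, -1.61776425e-04]), 'wrist_force': array([ 0.35190154,  0.41079083, -0.4703419 ]), 'torque': array([-0.03246537,  0.02754661,  0.06383245]), 'gripper_width': 0.08538647252845422}
scene [ 1.47716927 -0.38008543  0.98659426]
lid 0.85 [410. 196.] 263 [0.287 0.392 0.016] [0.234 0.354 0.011] [0.333 0.441 0.048]
lid 0.6 [370. 206.] 355 [0.298 0.23  0.016] [ 0.224  0.187 -0.001] [0.342 0.286 0.051]
lid 0.57 [417. 217.] 405 [0.44  0.331 0.046] [ 0.331  0.29  -0.002] [0.48  0.396 0.081]
teapot 0.79 [324. 245.] 1717 [ 0.583 -0.042  0.148] [ 0.379 
[... 1388 characters left out ...]
.159 0.07 ] [ 0.442 -0.123  0.026] [0.653 0.237 0.144]
plate 0.92 [321. 304.] 5232 [0.536 0.159 0.07 ] [ 0.442 -0.122  0.027] [0.651 0.237 0.144]
plate 0.38 [355. 380.] 1021 [0.429 0.345 0.044] [0.384 0.291 0.028] [0.476 0.386 0.08 ]
clamp 0.72 [319. 302.] 5242 [0.536 0.16  0.07 ] [ 0.442 -0.122  0.024] [0.653 0.237 0.144]
clamp 0.66 [334. 152.] 920 [ 0.61  -0.52   0.136] [ 0.58  -1.063 -0.113] [ 0.724 -0.489  0.295]
kettle 0.78 [240. 358.] 5731 [0.665 0.402 0.136] [0.57  0.169 0.024] [0.828 0.442 0.206]
scoop 0.59 [238. 290.] 546 [0.764 0.047 0.045] [ 0.718 -0.014 -0.003] [0.888 0.086 0.058]
bowl_green 0.78 [362. 213.] 717 [ 0.486 -0.334  0.062] [ 0.432 -0.446  0.024] [ 0.539 -0.251  0.083]
```

View pics/scene0.png

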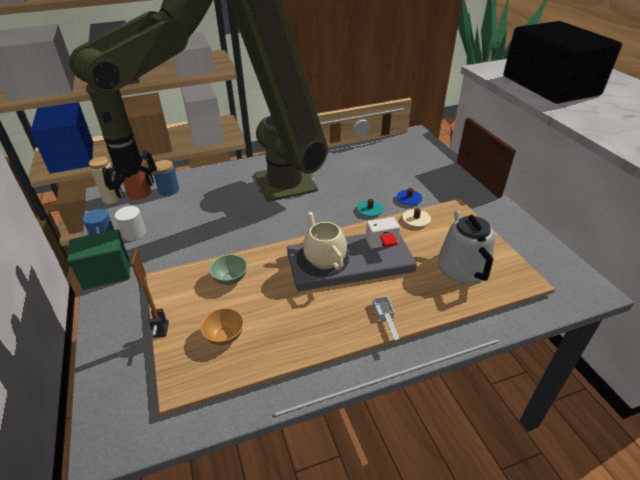

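View pics/side0.png

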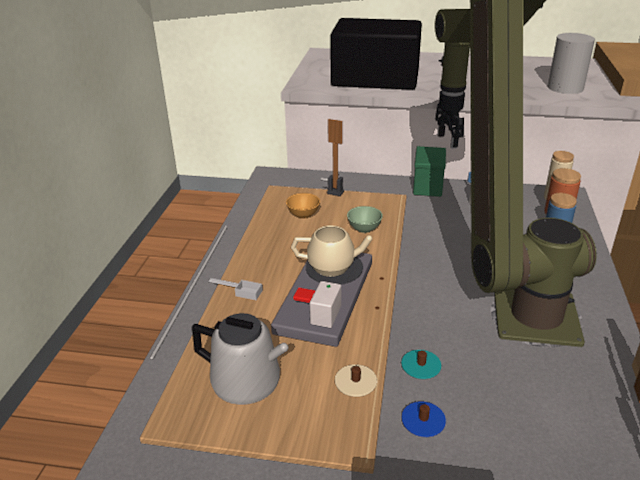

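Run:
```python
from h import *
from scipy.optimize import least_squares
def circ(P,r=None):
    f=lambda p:np.hypot(P[:,0]-p[0],P[:,1]-p[1])-(r or p[2])
    o=least_squares(f,[*P[:,:2].mean(0),r or .04],loss='soft_l1',f_scale=.002);return o.x.round(4)
for n in ["scene","side"]:
    c=np.load(f"{n}0.npy",allow_pickle=True).item();W=world(c);x,y,z=W[...,0],W[...,1],W[...,2]
    hsv=cv2.cvtColor(c["color"],cv2.COLOR_BGR2HSV);H,S,V=[hsv[...,i].astype(int) for i in range(3)]
    ok=c["depth"]>0
    print(n,"board z",np.median(z[ok&(abs(x-.7)<.03)&(abs(y+.1)<.1)]))
    m=ok&(abs(x-.435)<.08)&(abs(y-.34)<.08)&(z>.039)&(z<.052); print("lid disc",m.sum(),np.median(z[m]),(x[m].min()+x[m].max())/2,(y[m].min()+y[m].max())/2,cv2.minEnclosingCircle((W[m][:,:2]*1000).astype(np.float32)))
    k=ok&(abs(x-.435)<.06)&(abs(y-.34)<.06)&(z>.058)&(z<.09);print("knob",k.sum(),W[k].mean(0).round(4),z[k].max(), circ(W[k],.011))
    m=ok&(abs(x-.55)<.07)&(abs(y+.03)<.07)&(z>.176)&(z<.19); print("rim",m.sum(),np.median(z[m]),circ(W[m]),circ(W[m],.0405),cv2.minEnclosingCircle((W[m][:,:2]*1000).astype(np.float32)))
    r=ok&((H<8)|(H>172))&(S>150)&(V>90)&(abs(x-.58)<.1)&(abs(y-.15)<.08)&(z>.08);t=r&(z>.118);print("red",r.sum(),t.sum(),np.median(z[t]),cv2.minAreaRect((W[t][:,:2]*1000).astype(np.float32)))
    m=ok&(z>.133)&(z<.146)&(abs(x-.53)<.08)&(abs(y-.16)<.08);print("tower top",m.sum(),np.median(z[m]),cv2.minAreaRect((W[m][:,:2]*1000).astype(np.float32)))
    m=ok&(z>.064)&(z<.074)&(abs(x-.55)<.16)&(abs(y-.06)<.25);print("warmer",m.sum(),cv2.minAreaRect((W[m][:,:2]*1000).astype(np.float32)))
```

```text
scene board z 0.028613681726046284
lid disc 333 0.045240543601505374 0.4339912390592417 0.3378792708215458 ((436.0067443847656, 338.0426940917969), 49.73062515258789)
knob 48 [0.4382 0.3345 0.0716] 0.08098375714946096 [0.433  0.3371 0.011 ]
rim 175 0.17943769098556478 [ 0.55   -0.0361  0.0423] [ 0.5505 -0.0362  0.0405] ((550.1823120117188, -38.991859436035156), 49.07858657836914)
red 165 161 0.12469629431131544 ((580.95947265625, 150.8118133544922), (40.09852981567383, 55.69300842285156), 80.69855499267578)
tower top 358 0.1380464823152195 ((530.6912231445312, 157.2772216796875), (89.67581939697266, 59.460289001464844), 84.94915771484375)
warmer 2640 ((566.2667236328125, 89.18959045410156), (464.15972900390625, 191.68727111816406), 77.24634552001953)
side board z 0.028330858307295752
lid disc 916 0.04394492187317951 0.430258120941062 0.3391036155582466 ((431.0894470214844, 339.0499267578125), 49.07330322265625)
knob 111 [0.4298 0.3419 0.0706] 0.08000976848194824 [0.4304 0.3367 0.011 ]
rim 135 0.17826441416280697 [ 0.5456 -0.0326  0.0421] [ 0.5456 -0.0321  0.0405] ((543.7566528320312, -32.402915954589844), 47.45872497558594)
red 224 205 0.12329174361024431 ((580.8850708007812, 153.79331970214844), (44.82012939453125, 44.728878021240234), 83.2537612915039)
tower top 510 0.13651568170431744 ((526.6689453125, 161.8829345703125), (95.56873321533203, 54.38566207885742), 82.97798919677734)
warmer 2749 ((547.33935546875, 47.79853820800781), (367.4920959472656, 169.70274353027344), 82.62126159667969)
```

>>> arm_command([
  [0,0,-10,0,0,0,0],
  [0,0,-40,0,0,0,0],
  [0,0,-70,0,0,0,0],
])

```text
time: 1.25
tcp_pos: [0.2537, -0.5147, 0.3012]
tool_rot: [-0.002, 0.974, 0.227, -0.0]
wrist_force: [-0.6, -1.7, 0.5]
gripper_width: 0.0852
```

```bash
cat >> h.py <<'E'
def plan(x,y,z,yaw=None,n=1,level=True):
    s=state();w,a,b,c=s["tool_rot"];R=Ro.from_quat([a,b,c,w]).as_matrix()
    if yaw is None: yaw=np.degrees(np.arctan2(R[1,0],R[0,0]))
    T=Ro.from_euler('z',yaw,degrees=True).as_matrix()@np.diag([1,-1,-1.])
    rv=Ro.from_matrix(R.T@T).as_rotvec(); d=R.T@(np.array([x,y,z])-s["tcp_pos"])*1000
    print("t",s["time"],"yaw",np.degrees(np.arctan2(R[1,0],R[0,0])).round(2),"tool d",d.round(1),"rv",rv.round(4),"len",np.linalg.norm(d).round(),"rot",np.degrees(np.linalg.norm(rv)).round(1),"F",s["wrist_force"].round(1),"gw",s["gripper_width"])
E
python3 -c "
from h import *
plan(.45,-.25,.30,75)"
```

```text
t 1.25 yaw 26.23 tool d [ 293.1 -150.7    1.9] rv [-0.0036 -0.002  -0.8513] len 330.0 rot 48.8 F [-0.6 -1.7  0.5] gw 0.08520010083751238
```

>>> arm_command([
  [20,-10,0,0,0,-0.06,0],
  [55,-28,0,0,0,-0.16,0],
  [90,-46,0,0,0,-0.26,0],
  [125,-64,0,0,0,-0.37,0],
  [160,-82,0,0,0,-0.48,0],
  [195,-100,0,0,0,-0.6,0],
  [230,-118,0,0,0,-0.72,0],
  [265,-136,0,0,0,-0.84,0],
])

```text
time: 1.92
tcp_pos: [0.4322, -0.2741, 0.303]
tool_rot: [-0.001, 0.795, 0.607, 0.001]
wrist_force: [1.0, -0.7, 0.2]
gripper_width: 0.0852
```

```bash
python3 -c "
from h import *
plan(.47,.03,.30,122)"
```

```text
t 1.9167 yaw 74.68 tool d [303.2 -43.9   3.8] rv [ 2.000e-04 -2.800e-03 -8.258e-01] len 306.0 rot 47.3 F [ 1.  -0.7  0.2] gw 0.08516854533545584
```

>>> arm_command([
  [38,-5,0,0,0,-0.1,0],
  [76,-11,0,0,0,-0.2,0],
  [114,-16,0,0,0,-0.31,0],
  [152,-22,0,0,0,-0.41,0],
  [190,-27,0,0,0,-0.51,0],
  [228,-33,0,0,0,-0.62,0],
  [266,-38,0,0,0,-0.72,0],
  [303,-44,0,0,0,-0.83,0],
])

```text
time: 2.58
tcp_pos: [0.47, 0.0317, 0.3049]
tool_rot: [0.0, 0.481, 0.877, 0.002]
wrist_force: [0.5, 0.2, -0.8]
gripper_width: 0.0852
```

```bash
python3 -c "
from h import *
plan(.432,.338,.26,173)"
```

```text
t 2.5833 yaw 122.53 tool d [278.6 132.5  45.7] rv [ 3.200e-03 -2.000e-04 -8.809e-01] len 312.0 rot 50.5 F [ 0.5  0.2 -0.8] gw 0.08522463966230578
```

>>> arm_command([
  [36,17,4,0,0,-0.11,0],
  [72,34,10,0,0,-0.23,0],
  [108,52,16,0,0,-0.35,0],
  [145,69,22,0,0,-0.47,0],
  [181,86,28,0,0,-0.58,0],
  [217,103,34,0,0,-0.7,0],
  [253,120,40,0,0,-0.81,0],
  [278,132,46,0,0,-0.88,0],
])

```text
time: 3.25
tcp_pos: [0.4313, 0.3408, 0.2605]
tool_rot: [0.001, 0.058, 0.998, 0.003]
wrist_force: [0.7, 0.2, -0.1]
gripper_width: 0.0852
```

>>> arm_command([
  [0,0,0,0,0,0,0],
  [0,0,0,0,0,0,0],
])

```text
time: 3.42
tcp_pos: [0.4308, 0.3425, 0.2606]
tool_rot: [0.001, 0.057, 0.998, 0.003]
wrist_force: [0.2, 0.1, 0.2]
gripper_width: 0.0854
```

Run:
```python
from h import *
plan(.432,.338,.15,173)
s=state();c=capture("wrist");W=world(c,s);cv2.imwrite("pics/w1.png",c["color"])
ok=c["depth"]>0;x,y,z=[W[...,i] for i in range(3)]
np.save("w1.npy",{"c":c,"s":s},allow_pickle=True)
print(c["hand_eye"])
print("board",np.median(z[ok&(z<.04)&(z>.02)]))
near=ok&(np.hypot(x-.432,y-.338)<.08)
d=near&(z>.039)&(z<.05);print("disc",d.sum(),np.median(z[d]),cv2.minEnclosingCircle((W[d][:,:2]*1000).astype(np.float32)))
k=near&(z>.07)&(z<.09);print("knob",k.sum(),np.median(z[k]),cv2.minEnclosingCircle((W[k][:,:2]*1000).astype(np.float32)))
```

```text
t 3.4167 yaw 173.51 tool d [ -1.5  -4.9 110.6] rv [0.0051 0.0019 0.0089] len 111.0 rot 0.6 F [0.2 0.1 0.2] gw 0.08539339258221602
[[ 5.21207040e-04 -9.48434534e-01 -3.16972653e-01  8.19167451e-02]
 [ 9.99999632e-01  2.78152320e-04  8.12049810e-04  1.06557069e-03]
 [-6.82009405e-04 -3.16972959e-01  9.48434330e-01 -1.42789403e-01]
 [ 0.00000000e+00  0.00000000e+00  0.00000000e+00  1.00000000e+00]]
board 0.030149905370207092
disc 8519 0.04515628706735869 ((431.5336608886719, 337.80242919921875), 47.053466796875)
knob 602 0.07679505421977532 ((431.0916442871094, 338.0294189453125), 10.871142387390137)
```

View pics/w1.png

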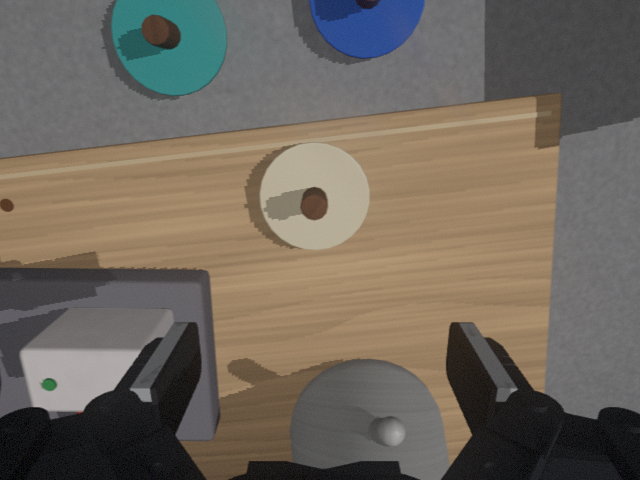

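>>> arm_command([
  [0,-5,36,0,0,0,0],
  [0,-5,74,0,0,0,0],
  [0,-5,110,0,0,0,0],
  [0,-5,140,0,0,0,0],
  [-1,-5,165,0,0,0,0],
  [-1,-5,180,0,0,0,0],
  [-1,-5,190,0,0,0,0],
  [-1,-5,190,0,0,0,0],
])

```text
time: 4.13
tcp_pos: [0.4316, 0.3347, 0.0695]
tool_rot: [0.0, 0.059, 0.998, 0.001]
wrist_force: [-0.3, -0.6, 0.0]
gripper_width: 0.0857
```

```bash
python3 -c "
from h import *
plan(.4313,.3379,.048,173)"
```

```text
t 4.1333 yaw 173.26 tool d [ 0.7  3.1 21.5] rv [ 0.002  -0.0001  0.0045] len 22.0 rot 0.3 F [-0.3 -0.6  0. ] gw 0.08567540843871176
```

>>> arm_command([
  [0,2,8,0.002,0,0,0],
  [0.5,3,16,0.002,0,0,0],
  [0.5,3,21,0.002,0,0,0],
  [0.5,3,21.5,0.002,0,0,0],
  [0.5,3,21.5,0.002,0,0,0],
])

```text
time: 4.55
tcp_pos: [0.4314, 0.3378, 0.048]
tool_rot: [-0.0, 0.059, 0.998, -0.0]
wrist_force: [0.4, -0.3, 0.4]
gripper_width: 0.0859
```

```bash
python3 -c "
from h import *
plan(.4313,.3379,.048,173)"
```

```text
t 4.55 yaw 173.26 tool d [ 0.1  0.1 -0. ] rv [-0.0001 -0.0002  0.0046] len 0.0 rot 0.3 F [ 0.4 -0.3  0.4] gw 0.08585356502173576
```

>>> arm_command([
  [0,0,0,0,0,0,0.3],
  [0,0,0,0,0,0,0.5],
  [0,0,0,0,0,0,0.65],
  [0,0,0,0,0,0,0.8],
  [0,0,0,0,0,0,1],
  [0,0,0,0,0,0,1],
  [0,0,0,0,0,0,1],
  [0,0,0,0,0,0,1],
], squeeze=45)

```text
time: 5.22
tcp_pos: [0.4315, 0.3378, 0.0484]
tool_rot: [0.0, 0.059, 0.998, -0.0]
wrist_force: [-1.3, -0.6, 3.9]
gripper_width: 0.0202
```

>>> arm_command([
  [0,0,0,0,0,0,1],
  [0,0,-5,0,0,0,1],
  [0,0,-15,0,0,0,1],
  [0,0,-35,0,0,0,1],
  [0,0,-60,0,0,0,1],
  [0,0,-90,0,0,0,1],
  [0,0,-105,0,0,0,1],
  [0,0,-110,0,0,0,1],
])

```text
time: 5.88
tcp_pos: [0.4333, 0.3391, 0.1621]
tool_rot: [0.003, 0.059, 0.998, 0.002]
wrist_force: [0.5, -0.4, -1.1]
gripper_width: 0.0207
```

Run:
```python
from h import *
s=state();c=capture("wrist");W=world(c,s);cv2.imwrite("pics/w2.png",c["color"])
plan(.48,.12,.30,173)
```

```text
t 5.9333 yaw 173.27 tool d [ -73.  -211.4 -139. ] rv [0.0037 0.0044 0.0048] len 263.0 rot 0.4 F [ 0.5  0.1 -0.4] gw 0.020678439711062868
```

View pics/w2.png

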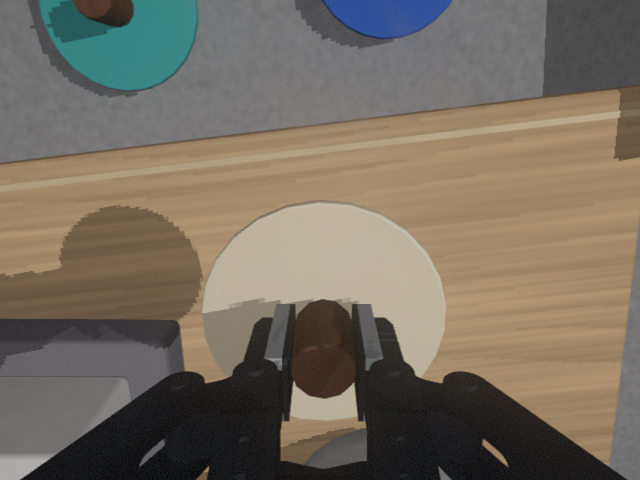

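>>> arm_command([
  [0,-5,-20,0,0,0,1],
  [-3,-15,-50,0,0,0,1],
  [-8,-35,-80,0,0,0,1],
  [-15,-65,-105,0,0,0,1],
  [-25,-98,-125,0,0,0,1],
  [-38,-132,-140,0,0,0,1],
  [-52,-166,-150,0,0,0,1],
  [-67,-200,-160,0,0,0,1],
])

```text
time: 6.6
tcp_pos: [0.4744, 0.1304, 0.3207]
tool_rot: [0.002, 0.058, 0.998, 0.002]
wrist_force: [0.9, -0.0, -1.5]
gripper_width: 0.0208
```

```bash
python3 -c "
from h import *
plan(.635,-.035,.33,173)"
```

```text
t 6.6 yaw 173.32 tool d [-178.7 -145.6   -9.3] rv [0.0033 0.0028 0.0056] len 231.0 rot 0.4 F [ 0.9 -0.  -1.5] gw 0.020776097809414782
```

>>> arm_command([
  [-24,-25,-2,0,0,0,1],
  [-52,-48,-4,0,0,0,1],
  [-80,-70,-6,0,0,0,1],
  [-108,-91,-8,0,0,0,1],
  [-134,-112,-9,0,0,0,1],
  [-158,-130,-9,0.003,0.002,0.003,1],
  [-174,-142,-9,0.003,0.002,0.005,1],
  [-178,-145,-9,0.003,0.003,0.005,1],
])

```text
time: 7.27
tcp_pos: [0.6361, -0.0373, 0.3268]
tool_rot: [-0.001, 0.062, 0.998, -0.0]
wrist_force: [1.0, -0.7, -1.4]
gripper_width: 0.0205
```

>>> arm_command([
  [0,0,0,0,0,0,1],
  [0,0,0,0,0,0,1],
])

```text
time: 7.43
tcp_pos: [0.6353, -0.0374, 0.3246]
tool_rot: [-0.004, 0.063, 0.998, -0.0]
wrist_force: [0.3, 1.1, -1.3]
gripper_width: 0.0203
```

Run:
```python
from h import *
from scipy.optimize import least_squares
plan(.635,-.035,.33,173)
s=state();c=capture("wrist");W=world(c,s);cv2.imwrite("pics/w3.png",c["color"])
np.save("w3.npy",{"c":c,"s":s},allow_pickle=True)
ok=c["depth"]>0;x,y,z=[W[...,i] for i in range(3)]
m=ok&(np.hypot(x-.548,y+.035)<.06)&(z>.170)&(z<.19)
P=W[m];print(m.sum(),np.median(P[:,2]))
h=np.percentile(P[:,2],90);print(h)
P=P[P[:,2]>.177]
o=least_squares(lambda p:np.hypot(P[:,0]-p[0],P[:,1]-p[1])-p[2],[.548,-.035,.04],loss='soft_l1',f_scale=.002);print(o.x)
print(cv2.minEnclosingCircle((P[:,:2]*1000).astype(np.float32)))
# plane of rim
A=np.c_[P[:,:2],np.ones(len(P))];print("plane",np.linalg.lstsq(A,P[:,2],rcond=None)[0])
# lid: in tool axes
T=np.array(s["tcp_pos"])
hsv=cv2.cvtColor(c["color"],cv2.COLOR_BGR2HSV)
l=ok&(np.hypot(x-T[0],y-T[1])<.06)&(abs(z-(T[2]-.003))<.012)&(hsv[...,1]<90)&(hsv[...,2]>120)
Q=W[l];A=np.c_[Q[:,:2]-T[:2],np.ones(len(Q))];q=np.linalg.lstsq(A,Q[:,2]-T[2],rcond=None)[0];r=Q[:,2]-T[2]-A@q
g=abs(r)<.003;q=np.linalg.lstsq(A[g],Q[g,2]-T[2],rcond=None)[0];print("lid",l.sum(),g.sum(),"plane",q,cv2.minEnclosingCircle((Q[g][:,:2]*1000).astype(np.float32)),"tcp",T)
```

```text
t 7.4333 yaw 172.83 tool d [ 0.6  2.3 -5.4] rv [-0.0007 -0.007  -0.0029] len 6.0 rot 0.4 F [ 0.3  1.1 -1.3] gw 0.02027258379639864
6444 0.17816901205796015
0.1805315039764135
[ 0.54705172 -0.035036    0.04206393]
((546.9674072265625, -34.96757507324219), 45.928558349609375)
plane [-9.34869960e-05  6.85408569e-04  1.79617874e-01]
lid 27277 27211 plane [-0.00609781  0.00151142 -0.00327891] ((635.463134765625, -35.9766731262207), 47.223751068115234) tcp [ 0.6352816  -0.03738228  0.32457437]
```

View pics/w3.png

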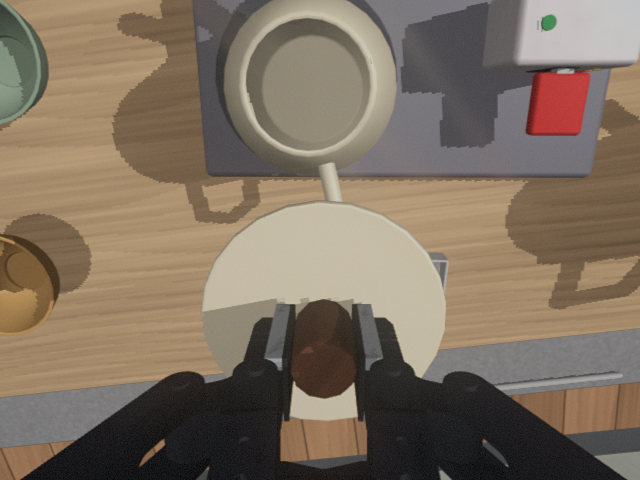

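Run:
```python
from h import *
d=np.load("w3.npy",allow_pickle=True).item();c,s=d["c"],d["s"];W=world(c,s);ok=c["depth"]>0;x,y,z=[W[...,i] for i in range(3)]
hsv=cv2.cvtColor(c["color"],cv2.COLOR_BGR2HSV);H,S,V=[hsv[...,i].astype(int) for i in range(3)]
r=ok&((H<8)|(H>172))&(S>150)&(z>.115)&(abs(x-.58)<.1)&(abs(y-.15)<.08)
print(r.sum(),np.median(z[r]),cv2.minAreaRect((W[r][:,:2]*1000).astype(np.float32)),W[r].mean(0))
t=ok&(z>.134)&(z<.142)&(abs(x-.53)<.08)&(abs(y-.16)<.08);print("tower",t.sum(),np.median(z[t]),cv2.minAreaRect((W[t][:,:2]*1000).astype(np.float32)))
plan(.547,-.0360,.235,173)
```

```text
3348 0.1251530694771456 ((581.0864868164062, 151.13247680664062), (39.712486267089844, 44.671607971191406), 82.69493865966797) [0.58059052 0.14966898 0.1249221 ]
tower 8159 0.13823639932849274 ((534.386962890625, 157.31277465820312), (90.28068542480469, 42.26825714111328), 82.46441650390625)
t 7.4833 yaw 172.87 tool d [ 86.8 -10.1  90.8] rv [-0.0004 -0.0063 -0.0022] len 126.0 rot 0.4 F [ 0.5  0.2 -1.9] gw 0.02077139916682208
```

>>> arm_command([
  [12,-2,5,0,0,0,1],
  [30,-4,15,0,0,0,1],
  [50,-6,30,0,-0.003,0,1],
  [68,-8,50,0,-0.005,0,1],
  [80,-10,68,0,-0.006,0,1],
  [86,-10,80,0,-0.006,0,1],
  [87,-10,89,0,-0.006,0,1],
  [87,-10,91,0,-0.006,0,1],
])

```text
time: 8.15
tcp_pos: [0.5447, -0.0346, 0.2337]
tool_rot: [-0.001, 0.062, 0.998, 0.0]
wrist_force: [-0.4, -0.2, -2.2]
gripper_width: 0.0205
```

>>> arm_command([
  [0,0,0,0,0,0,1],
  [0,0,0,0,0,0,1],
])

```text
time: 8.32
tcp_pos: [0.5452, -0.0341, 0.2342]
tool_rot: [-0.001, 0.061, 0.998, 0.0]
wrist_force: [-0.2, 0.5, -1.8]
gripper_width: 0.021
```

```bash
python3 -c "
from h import *
plan(.547,-.0360,.205,173)"
```

```text
t 8.3167 yaw 172.99 tool d [-2.1 -1.6 29.2] rv [ 0.0002 -0.0021 -0.0003] len 29.0 rot 0.1 F [-0.2  0.5 -1.8] gw 0.02099419519122887
```

>>> arm_command([
  [-2,-1.5,4,0,-0.002,0,1],
  [-2,-1.5,12,0,-0.002,0,1],
  [-2,-1.5,22,0,-0.002,0,1],
  [-2,-1.5,28,0,-0.002,0,1],
  [-2,-1.5,29,0,-0.002,0,1],
  [-2,-1.5,29,0,-0.002,0,1],
])

```text
time: 8.82
tcp_pos: [0.5463, -0.0358, 0.204]
tool_rot: [-0.001, 0.061, 0.998, 0.0]
wrist_force: [-0.3, 0.0, -1.1]
gripper_width: 0.0205
```

```bash
python3 -c "
from h import *
plan(.547,-.0360,.1885,173)
c=capture('side');cv2.imwrite('pics/s1.png',cv2.resize(c['color'][180:300,270:430],None,fx=4,fy=4))"
```

```text
t 8.8167 yaw 172.98 tool d [-0.8 -0.1 15.5] rv [ 0.0003 -0.0025 -0.0003] len 16.0 rot 0.1 F [-0.3  0.  -1.1] gw 0.020529980831037842
```

View pics/s1.png

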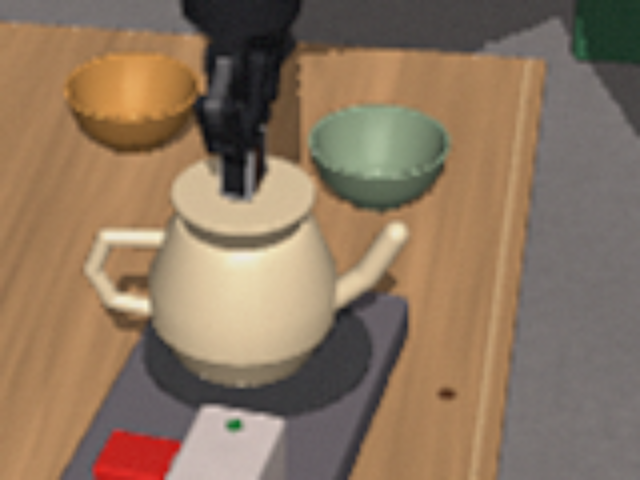

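The lid is held level directly above the pot's mouth (crop about (242,195)), still gripped. I'll lower it now.

>>> arm_command([
  [-1,0,3,0,-0.002,0,1],
  [-1,0,7,0,-0.002,0,1],
  [-1,0,10,0,-0.002,0,1],
  [-1,0,12.5,0,-0.002,0,1],
  [-1,0,14,0,-0.002,0,1],
  [-1,0,14.5,0,-0.002,0,1],
])

```text
time: 9.37
tcp_pos: [0.5474, -0.036, 0.1898]
tool_rot: [0.0, 0.061, 0.998, 0.0]
wrist_force: [-0.3, 0.1, -2.1]
gripper_width: 0.021
```

```bash
python3 -c "
from h import *
plan(.547,-.0360,.1885,173)"
```

```text
t 9.3667 yaw 172.98 tool d [ 0.4 -0.1  1.3] rv [ 0.0002  0.0001 -0.0003] len 1.0 rot 0.0 F [-0.3  0.1 -2.1] gw 0.021030038764685927
```

>>> arm_command([
  [0,0,0.7,0,0,0,1],
  [0,0,1.4,0,0,0,1],
  [0,0,1.8,0,0,0,1],
  [0,0,1.8,0,0,0,1],
])

```text
time: 9.7
tcp_pos: [0.5476, -0.0359, 0.1883]
tool_rot: [0.0, 0.061, 0.998, 0.0]
wrist_force: [-0.4, -0.1, 0.9]
gripper_width: 0.0205
```

>>> arm_command([
  [0,0,0,0,0,0,1],
  [0,0,0,0,0,0,1],
])

```text
time: 9.87
tcp_pos: [0.5477, -0.0359, 0.1884]
tool_rot: [0.0, 0.061, 0.998, 0.0]
wrist_force: [0.2, 0.2, -2.6]
gripper_width: 0.0207
```

>>> arm_command([
  [0,0,0.7,0,0,0,1],
  [0,0,1.3,0,0,0,1],
  [0,0,1.5,0,0,0,1],
  [0,0,1.5,0,0,0,1],
])

```text
time: 10.2
tcp_pos: [0.5478, -0.036, 0.1882]
tool_rot: [0.001, 0.061, 0.998, 0.0]
wrist_force: [-3.5, -0.0, 7.4]
gripper_width: 0.0206
```

```bash
python3 -c "
from h import *
plan(.547,-.0360,.1885,173)"
```

```text
t 10.2 yaw 172.98 tool d [ 0.7 -0.1 -0.3] rv [ 0.0001  0.0019 -0.0003] len 1.0 rot 0.1 F [-3.5 -0.   7.4] gw 0.020572093273558783
```

>>> arm_command([
  [0,0,0,0,0,0,0.7],
  [0,0,0,0,0,0,0.6],
  [0,0,0,0,0,0,0.45],
  [0,0,0,0,0,0,0.3],
  [0,0,0,0,0,0,0.3],
  [0,0,0,0,0,0,0.3],
])

```text
time: 10.7
tcp_pos: [0.5477, -0.0359, 0.188]
tool_rot: [0.001, 0.061, 0.998, 0.0]
wrist_force: [-0.6, 0.2, 0.5]
gripper_width: 0.0596
```

>>> arm_command([
  [0,0,-4,0,0,0,0.3],
  [0,0,-14,0,0,0,0.3],
  [0,0,-30,0,0,0,0.3],
  [0,0,-55,0,0,0,0.3],
  [0,0,-80,0,0,0,0.3],
  [-10,0,-105,0,0,0,0.3],
  [-20,0,-115,0,0,0,0.3],
  [-30,0,-120,0,0,0,0.3],
])

```text
time: 11.37
tcp_pos: [0.579, -0.0398, 0.3123]
tool_rot: [0.004, 0.061, 0.998, -0.0]
wrist_force: [-0.3, 0.8, -0.5]
gripper_width: 0.0595
```

Run:
```python
from h import *
plan(.581,.151,.2,173)
s=state();c=capture("wrist");W=world(c,s);cv2.imwrite("pics/w4.png",c["color"])
ok=c["depth"]>0;x,y,z=[W[...,i] for i in range(3)]
m=ok&(np.hypot(x-.548,y+.035)<.046)&(z>.178)&(z<.195);P=W[m]
A=np.c_[P[:,:2]-[.547,-.035],np.ones(len(P))];q=np.linalg.lstsq(A,P[:,2],rcond=None)[0];g=abs(P[:,2]-A@q)<.003
print(m.sum(),"plane",q,np.linalg.lstsq(A[g],P[g,2],rcond=None)[0])
print(cv2.minEnclosingCircle((W[ok&(np.hypot(x-.548,y+.035)<.056)&(z>.180)&(z<.195)][:,:2]*1000).astype(np.float32)))
hsv=cv2.cvtColor(c["color"],cv2.COLOR_BGR2HSV);H,S,V=[hsv[...,i].astype(int) for i in range(3)]
r=ok&((H<8)|(H>172))&(S>150)&(z>.115)&(abs(x-.58)<.1)&(abs(y-.15)<.08)
if r.sum()>50: print(r.sum(),np.median(z[r]),cv2.minAreaRect((W[r][:,:2]*1000).astype(np.float32)),W[r].mean(0))
c=capture('side');cv2.imwrite('pics/s2.png',cv2.resize(c['color'][180:330,250:450],None,fx=4,fy=4))
```

```text
t 11.3667 yaw 172.99 tool d [ 22.2 189.6 112.1] rv [ 0.      0.008  -0.0002] len 221.0 rot 0.5 F [-0.3  0.8 -0.5] gw 0.05952979701871336
15264 plane [-0.00079986  0.00100226  0.1851474 ] [-0.00051742  0.00095534  0.18512313]
((547.9323120117188, -34.43362808227539), 46.92287063598633)
3008 0.125178736835813 ((581.9713745117188, 151.094970703125), (40.37447738647461, 44.91181945800781), 83.03325653076172) [0.58146511 0.14931767 0.12490462]
```

View pics/w4.png

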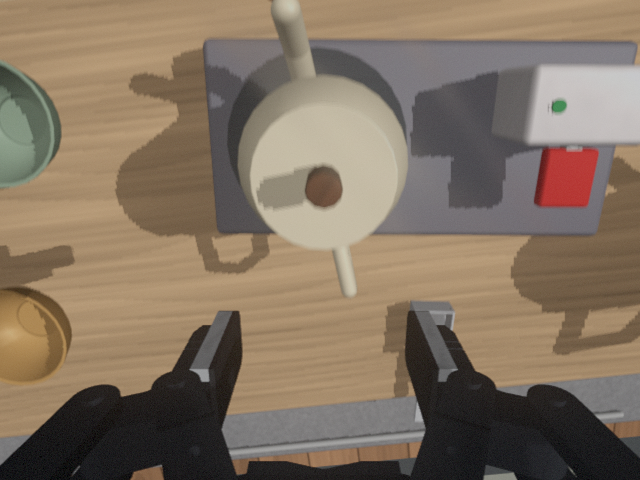

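View pics/s2.png

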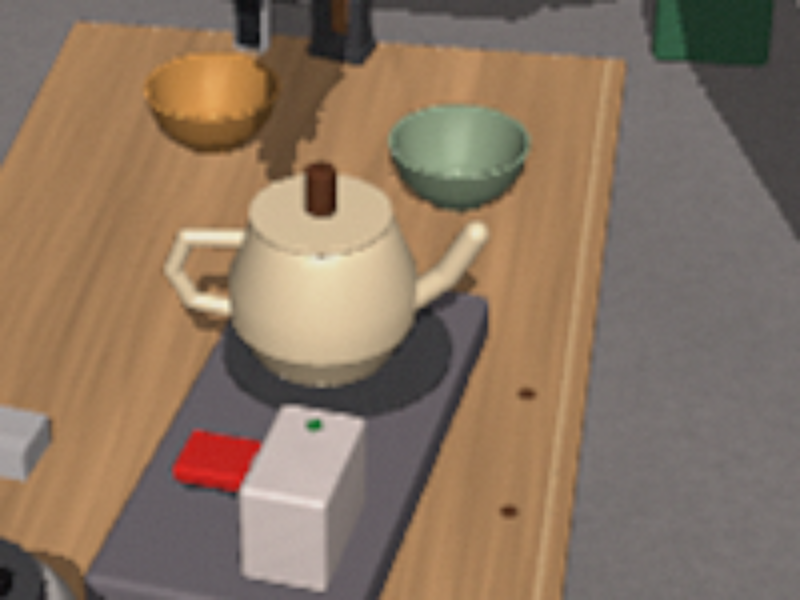

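>>> arm_command([
  [2,18,0,0,0,0,1],
  [5,48,2,0,0,0,1],
  [9,84,10,0,0.004,0,1],
  [13,120,30,0,0.008,0,1],
  [17,150,55,0,0.008,0,1],
  [19,174,80,0,0.008,0,1],
  [20,187,104,0,0.008,0,1],
  [20,190,122,0,0.008,0,1],
])

```text
time: 12.13
tcp_pos: [0.5814, 0.1535, 0.1858]
tool_rot: [-0.003, 0.06, 0.998, 0.0]
wrist_force: [-0.4, -0.4, 0.6]
gripper_width: -0.0003
```

>>> arm_command([
  [0,0,0,0,0,0,1],
  [0,0,0,0,0,0,1],
  [0,0,0,0,0,0,1],
])

```text
time: 12.38
tcp_pos: [0.5814, 0.1533, 0.1865]
tool_rot: [-0.002, 0.06, 0.998, 0.0]
wrist_force: [0.2, 0.2, -0.4]
gripper_width: -0.0001
```

Run:
```python
from h import *
plan(.583,.151,.132,173)
s=state();c=capture("wrist");cv2.imwrite("pics/w5.png",c["color"])
```

```text
t 12.3833 yaw 173.15 tool d [-2.2 -2.1 54.5] rv [-0.0002 -0.0049  0.0026] len 55.0 rot 0.3 F [ 0.2  0.2 -0.4] gw -0.00010469138969718449
```

View pics/w5.png

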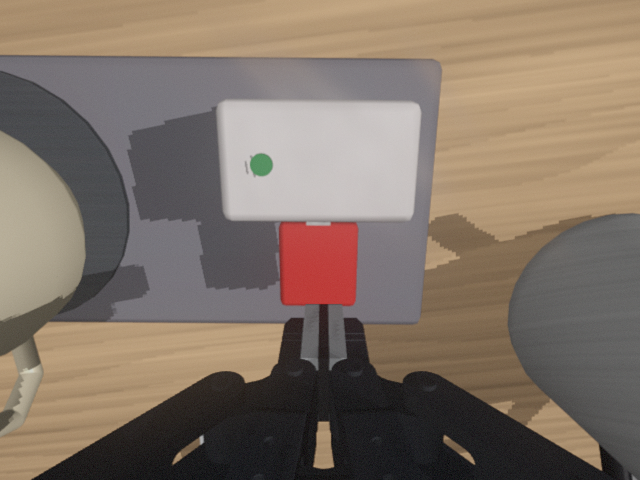

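Run:
```python
from h import *
s=state();c=capture("wrist");W=world(c,s);ok=c["depth"]>0
for W,ok in [(W,ok)]+[(world(q),q["depth"]>0) for q in [np.load(f"{n}0.npy",allow_pickle=True).item() for n in ("scene","side")]]:
    m=ok&(W[...,2]>.145)&(W[...,2]<.3)&(W[...,1]>.17)&(W[...,0]>.45)
    P=W[m];d=np.hypot(P[:,0]-.583,P[:,1]-.151);i=np.argsort(d)[:1];print(len(P),d[i],P[i])
```

```text
16131 [0.0203006] [[0.57734351 0.17049663 0.22659486]]
2559 [0.16649472] [[0.65493547 0.30115253 0.14518615]]
2580 [0.17462296] [[0.63491379 0.31772773 0.16144459]]
```

>>> arm_command([
  [-1,-1,12,0,-0.005,0.002,1],
  [-2,-2,28,0,-0.005,0.002,1],
  [-2,-2,40,0,-0.005,0.002,1],
  [-2,-2,48,0,-0.005,0.002,1],
  [-2,-2,52,0,-0.005,0.002,1],
  [-2,-2,53,0,-0.005,0.002,1],
])

```text
time: 12.98
tcp_pos: [0.5842, 0.1505, 0.1347]
tool_rot: [0.001, 0.061, 0.998, 0.0]
wrist_force: [-0.3, 0.7, -0.5]
gripper_width: 0.0001
```

```bash
python3 -c "
from h import *
plan(.583,.151,.088,173)"
```

```text
t 12.9833 yaw 172.95 tool d [ 1.3  0.3 46.6] rv [ 0.0008  0.0029 -0.0008] len 47.0 rot 0.2 F [-0.3  0.7 -0.5] gw 0.00012027633058059548
```

>>> arm_command([
  [1,0,6,0,0.003,0,1],
  [1,0,11,0,0.003,0,1],
  [1,0,16,0,0.003,0,1],
  [1,0,21,0,0.003,0,1],
  [1,0,26,0,0.003,0,1],
  [1,0,31,0,0.003,0,1],
  [1,0,36,0,0.003,0,1],
  [1,0,38,0,0.003,0,1],
])

```text
time: 13.65
tcp_pos: [0.5841, 0.1506, 0.0974]
tool_rot: [0.001, 0.061, 0.998, 0.0]
wrist_force: [-1.0, -1.5, 11.1]
gripper_width: 0.0
```

```bash
python3 -c "
from h import *
plan(.583,.151,.088,173)"
```

```text
t 13.65 yaw 172.96 tool d [1.2 0.2 9.4] rv [ 0.001   0.0018 -0.0007] len 9.0 rot 0.1 F [-1.  -1.5 11.1] gw 1.9175742451582092e-05
```

>>> arm_command([
  [0.5,0,3,0,0.001,0,1],
  [0.5,0,6,0,0.001,0,1],
  [0.5,0,8.5,0,0.001,0,1],
  [0.5,0,10,0,0.001,0,1],
  [0.5,0,10.5,0,0.001,0,1],
  [0.5,0,10.5,0,0.001,0,1],
])

```text
time: 14.15
tcp_pos: [0.5841, 0.1506, 0.0882]
tool_rot: [0.001, 0.061, 0.998, 0.0]
wrist_force: [-2.6, -1.2, 10.5]
gripper_width: 0.0003
```

```bash
python3 -c "
from h import *
plan(.583,.151,.088,173)"
```

```text
t 14.15 yaw 172.97 tool d [1.1 0.2 0.2] rv [ 0.0011  0.0023 -0.0005] len 1.0 rot 0.1 F [-2.6 -1.2 10.5] gw 0.00030798159168138686
```

>>> arm_command([
  [0,0,0.8,0,0,0,1],
  [0,0,1.6,0,0,0,1],
  [0,0,2.2,0,0,0,1],
  [0,0,2.2,0,0,0,1],
  [0,0,2.2,0,0,0,1],
])

```text
time: 14.57
tcp_pos: [0.5841, 0.1507, 0.0879]
tool_rot: [0.002, 0.061, 0.998, 0.001]
wrist_force: [-4.0, -0.8, 14.3]
gripper_width: 0.0002
```

Run:
```python
from h import *
plan(.583,.151,.088,173)
s=state();c=capture("wrist");W=world(c,s);cv2.imwrite("pics/w6.png",c["color"])
c=capture("scene");W=world(c);ok=c["depth"]>0;x,y,z=[W[...,i] for i in range(3)]
hsv=cv2.cvtColor(c["color"],cv2.COLOR_BGR2HSV);H,S,V=[hsv[...,i].astype(int) for i in range(3)]
r=ok&((H<8)|(H>172))&(S>150)&(abs(x-.58)<.1)&(abs(y-.15)<.08)&(z>.06)
print(r.sum(),np.percentile(z[r],[5,50,80,95]))
m=ok&(np.hypot(x-.548,y+.035)<.046)&(z>.178)&(z<.195);print("lid top",m.sum(),np.median(z[m]))
cv2.imwrite("pics/c6.png",cv2.resize(c["color"][200:320,260:440],None,fx=4,fy=4))
plan(.583,.151,.088,173)
```

```text
t 14.5667 yaw 172.98 tool d [ 1.2  0.2 -0.1] rv [ 0.0013  0.0033 -0.0004] len 1.0 rot 0.2 F [-4.  -0.8 14.3] gw 0.0001719182023404118
109 [0.08182139 0.08764149 0.08921336 0.09161527]
lid top 471 0.1852995130425817
t 14.6667 yaw 172.98 tool d [ 1.2  0.2 -0.1] rv [ 0.0013  0.0033 -0.0003] len 1.0 rot 0.2 F [-4.2 -0.4 13.2] gw -4.585903099036019e-05
```

View pics/c6.png

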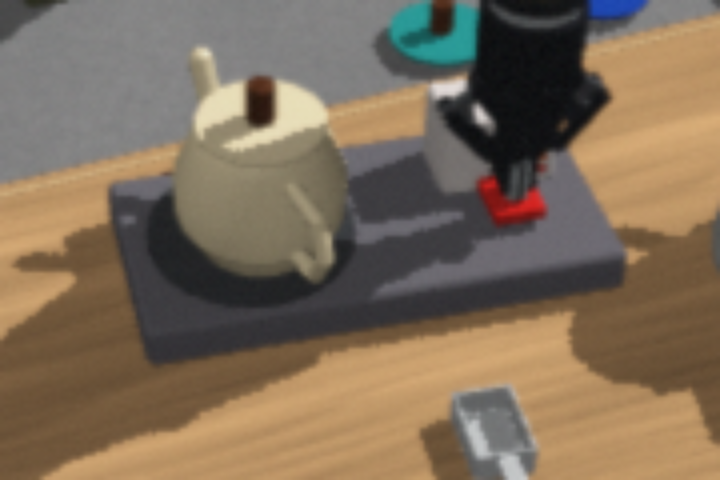

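View pics/w6.png

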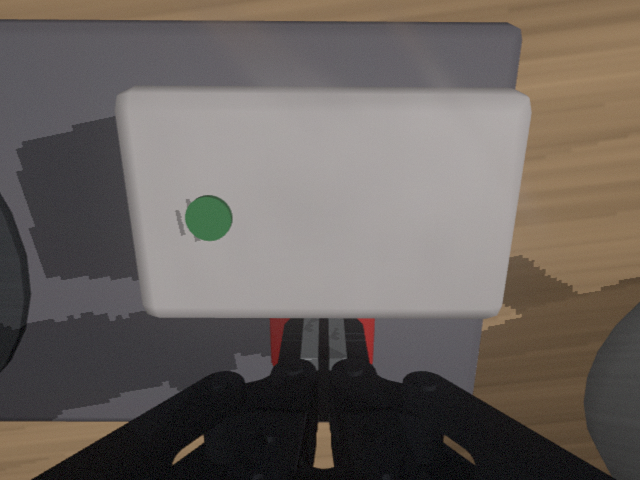

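```bash
python3 -c "
from h import *
print(job_done()); s=state(); print(s['time'],s['tcp_pos'],s['wrist_force'])"
```

```text
the job is handed in; nothing more can be done
None
the job is handed in; nothing more can be done
```

The job is handed in at about 14.7 s: the lid is on the teapot, and the gripper is still holding the red lever down.

- **Lid:** I lifted the cream lid by its knob and lowered it into the mouth until it touched, then let go. Its disc top measured 0.185 m, which is 5 mm above the rim as it should be. It was level to about 0.1° and centred to about 1 mm. A later check from the scene camera gave the same height. The teapot is still standing on its plate.
- **Lever:** I pressed it with shut fingers through all the notches. The tool tip is at z = 0.0879 m against 0.125 m at rest, so the travel is about 37 mm, which is the stop. A further 2 mm push moved it only 0.3 mm. The wrist shows about 13–14 N upward, and the scene camera puts the paddle top at about 0.088 m.
- **Bystanders:** I didn't touch the bowls, kettle or scoop.
- **Disagreements between checks:** The first scene and side estimates of the rim centre differed by about 5 mm, so I used the wrist camera's value. At the lid's first touchdown the force reading was unclear (0.9, then -2.6 N), so I lowered it slightly until contact was plain at 7.4 N before letting go.
- **Sideways force:** About 4 N remains on the wrist while pressing.

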